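# Press a soap bar with the yellow stamp block

## Robot

A 7-joint arm with a two-finger parallel gripper is mounted at the origin on the work surface. World frame = base frame: x ahead of the robot, y to its left, z up, the work surface at z = 0. Lengths are in m, angles in degrees, forces in N, time in s.
With the tool pointing down it reaches from about 0.35 to 0.775 m from the base axis. Payload 3.1 kg.
Tool frame: the origin (TCP) lies on the centre line of the jaws, within the pads' length; the fingertips stand 17 mm ahead of it and the grasp point (between the pads) lies 2 mm behind it (robot.tip_reach is the distance from the TCP to the fingertips, in m); z points along the fingers, y is the direction in which the jaws open and shut (so a half turn about z gives the same grasp; the last joint's range is limited). The gripper opens to 85 mm and grips with 20 to 120 N. Pads are 22 mm wide; open, the fingers measure 114 mm over their backs; the gripper's body (76 mm by 85 mm) begins 54 mm behind the grasp point. The pads swing forward as they close: fully open they stand 13 mm farther back than shut.
Start: joints at [-76.874, 17.813, 0.802, 86.603, -0.252, 75.585, -1.558], TCP at [0.147, 0.53, 0.248] pointing down, gripper open.
Joint ranges: [-154.91, 154.91], [-16.99, 109.72], [-72.82, 74.43], [7.12, 147.25], [-82.49, 262.49], [11.32, 116.49], [-174.64, 174.64]. Speed limits (degrees/s): [159.86, 159.86, 180, 180, 180, 180, 180].

## Interface

Orientations are given as [roll, pitch, yaw] about the fixed x, y, z axes, in that order (R = Rz(yaw) Ry(pitch) Rx(roll)).
In Python, from station import robot, fingers, vision, workorder, recognise gives the robot as it stands. Calls block until the motion is done:
- robot.move_to(position, orientation): joint-space move of the TCP to a pose.
- robot.line_to(position, orientation=None, velocity=0.15, f_stop=None): straight line of the TCP; orientation=None keeps the orientation; velocity is the mean speed in m/s. With f_stop (N) it stops when the force on the tool has changed by that much, and returns True; else False.
- robot.move_j(angles): joint-space move.
- fingers.gripper_to(opening, force=None): opening from 0.0 (shut) to 1.0 (fully open); force is the grip in N (None keeps the last); returns when the fingers have stopped.
- robot.pause(seconds).
- robot.inverse_kinematics(position, orientation): joint angles nearest the present ones, or None.
- vision.grab_frame(name): name is "scene" or "side" or "wrist"; returns the picture (420x560x3 uint8, red, green, blue); there is no depth.
- vision.calibration(name): a dict with "mtx" (3x3 intrinsics, pixels), "extrinsics" (4x4, takes a point from world to camera coordinates); the wrist camera has in their place "T_tool_cam" (4x4, takes a point from camera to tool coordinates, whose origin is the TCP and whose axes are the flange's). Camera axes: x right, y up, looking along -z (the intrinsics and any distortion apply to the point x, -y, -z); pixel columns grow to the right and rows downward; lengths in m; the calibration is good to about 2 mm. The wrist camera is an equidistant fisheye: a pixel r from the principal point sees the ray r / f radians off the axis. A picture is of the moment at which its call begins: read the wrist's pose just before it. calibration takes no time and is no camera call.
A pose or a line that the arm cannot do raises robot.PlanningError and nothing moves.
- workorder.close_job(): hands the job in, once; it reports no verdict.
Trained networks look in the newest picture that a camera, given by its name, has taken for a name from the list of things; names that differ only in an ending like _2 or _b are one class to them, and where a whole thing is asked for, a point or a joint stands for the part that bears it (a point fixed in the world has none). Each returns a list of dicts, best first, with "p" (0 to 1); they miss things now and then, are a little off and sometimes report something else, mostly with a low value. They report only what shows in the picture. A call takes as long as a camera call. They do not tell look-alikes from the thing itself.
- recognise(label, camera): "rect" ([centre column, centre row, width, height] in pixels, round what is visible of it).
Readings, each from a call of its own:
- robot.current_time_s(): time.
- robot.current_joint_positions(): joint angles.
- robot.current_dq(): joint speeds.
- robot.current_joint_torque(): joint torques, N m.
- robot.current_tool_pos(): TCP position.
- robot.current_eef_rot(): TCP orientation.
- robot.current_contact_force(): force on the tool from outside, world axes, zero at the start.
- robot.current_torque(): the same for the moment, N m.
- robot.current_finger_gap(): opening from 0.0 (shut) to 1.0 (fully open).
Only numpy, scipy, OpenCV 4.12 (cv2) and the standard library are available. Lean on these libraries where they do the work, as an engineer would, in place of code of your own. Each camera call takes 0.05 s, during which the arm holds its last target. There are 200 camera calls.

## Task

Take the yellow stamp block by its grip out of its bay in the white tray, bring it over the soap bar in the spring-loaded press, lined up with the bar, and find the steel pin with the blind hole in its underside so that the block drops on and lies flat on the soap. Then push it straight down to the bottom of the press's spring travel, and finish while still holding it pressed down there (do not let go). Leave the other two stamps in their bays and do not disturb the other things on the table.

Things in the scene. Friction and masses are not known exactly. Their poses are not given: they have to be found in the camera images.
- stamp_grip (a point): The yellow stamp block: a plate 84 (its x) x 58 (its y) x 20 mm thick with an upright rectangular grip in the middle of its top, 44 (x) x 22 (y) x 44 mm high, the same yellow; 64 mm high in all, about 0.16 kg. It lies flat in one of the three bays of the tray. This point is in the grip on its centre line, 46 mm above the underside (26 mm above the plate, 18 mm below the grip's top); z up. Grip it across the 22 mm (along y). Half a turn about z makes no difference to the job.
- stamp_hole (a point): Centre of the mouth of the blind round hole in the middle of the yellow stamp's underside, straight below the grip point; hole 13 mm in diameter, 20 mm deep, along z. Not visible from above.
- soap_top (a point): Centre of the upper face of the white soap bar, 84 (x) x 58 (y) x 20 mm, which is fixed on the press's sprung platform and sinks with it; x along the bar's length, z up. 56 mm above the table when the press is at rest. The press itself is a fixed grey base, 140 (x) x 110 (y) x 20 mm, with an aluminium plate under the bar.
- pin_tip (a point): Tip of the fixed upright steel pin that stands through the middle of the soap bar: 10 mm in diameter, with a 4 mm high taper to 4 mm at the tip; the tip is 66 mm above the table, 10 mm above the soap at rest. It does not sink with the platform. A block held over it hides it.
- platform (a joint): How far the sprung platform with the soap is pressed down: 0 at rest to 0.007 m at its stop; it takes about 5 N to start it and about 12 N (weight of the stamp included) to reach the stop, and it springs back when let go.
- tray: Fixed white tray, 116 (x) x 266 (y) x 16 mm high, walls 4 mm, floor 4 mm thick, three bays side by side along y, about 86 mm from centre to centre, each with one stamp lying flat in it, plate long side roughly along the tray's x. Origin: centre of its underside.
- stamp_green_grip (a point): Green stamp block, same shape as the yellow one, in another bay; point in its grip as for the yellow. To be left alone.
- stamp_blue_grip (a point): Blue stamp block, same shape, in another bay; point in its grip as for the yellow. To be left alone.
- cup_a: White plastic cup, 80 mm across, 110 mm high, bystander at the left; origin at the centre of its underside.
- cup_b: White plastic cup, 80 mm across, 110 mm high, bystander at the right; origin at the centre of its underside.
- jug: Clear plastic measuring mug, 100 mm across, 120 mm high, with a handle, bystander at the right; origin at the centre of its underside.
- glue: Small white bottle with a blue label, 30 mm across, 90 mm high, bystander towards the far side; origin at the centre of its underside.
- syringe: Orange dosing syringe, 20 mm thick, about 105 mm long, lying on the table towards the far side, bystander; origin under its middle.
- soap_block: White block of soap, 70 x 100 x 45 mm, on a round paper doily at the far side, bystander; origin at the centre of its underside.
Not all that is in view belongs to the job. Several things look just like the part that bears stamp_grip: the one meant starts farthest to the robot's right. What is shaped like the part that bears soap_top but red is not meant.

How it is judged (in metres and radians):
On the way, in this order (a step that is already met when the one before it is completed fails the run):
1. the yellow stamp is lifted clear of its tray (height (world z) of stamp_hole above 0.03 m and contact force between stamp and tray below 0.01 N and contact force between stamp and the fingers above 0.5 N), for 0.2 s.
2. the stamp has dropped on the pin and lies flat on the soap (horizontal distance between stamp_hole and pin_tip below 0.004 m and z of stamp_hole in the frame of soap_top below 0.003 m and angle between the x axis of stamp_hole and the x axis of soap_top, either way round below 0.2 rad), for 0.1 s.
At the end, for the whole second after the job is handed in: The yellow stamp sits on the pin (hole within 4 mm of its axis), flat on the soap (3 mm, 0.1 rad), lined up with the bar within 0.2 rad, and the gripper still grips it (finger contact over 14 N in all), pressing the platform at least 5 of its 7 mm down, all through the last second (all of step 2 and angle between stamp_hole's own z axis and vertical below 0.1 rad and value of joint platform above 0.005 m and contact force between stamp and the fingers above 14 N); the arm keeps its last pose, push and grip.
It fails at once if another stamp is taken or knocked out of its place (distance of any of stamp_green_grip, stamp_blue_grip from where it was at the start of the episode above 0.03 m).
It fails at once if a bystander is disturbed (distance of any of cup_a, cup_b, jug, glue, syringe, soap_block from where it was at the start of the episode above 0.03 m).
It also fails if it takes over 42 s, if anything falls off the work surface, if the arm or the gripper's body presses on something with over 40 N, if the wrist force passes 120 N, or if a joint passes its speed limit or range.

## Working session

There is one attempt and no reset: what is moved stays moved. The work goes in short steps, each a Python script; the robot and the scene stay as the last script left them, time stands still between calls to the robot, and variables do not carry over. Pictures are saved under pics/ and viewed, about 8 in all and at most 12, crops included, and the job is handed in when it is done.

```bash
mkdir -p pics; ls
python3 - <<'E'
from station import robot, fingers, vision, recognise
import cv2, numpy as np
for c in ["scene","side"]:
    im=vision.grab_frame(c); cv2.imwrite(f"pics/{c}0.png",im[:,:,::-1])
    k=vision.calibration(c); print(c,{a:np.round(b,4).tolist() for a,b in k.items()} )
    for l in ["stamp_grip","soap_top","pin_tip","tray"]:
        print(l,[(np.round(d["rect"],1).tolist(),round(d["p"],2)) for d in recognise(l,c)[:5]])
print(vision.calibration("wrist"),robot.current_tool_pos(),robot.current_eef_rot(),robot.current_time_s(),robot.tip_reach)
a=cv2.imread("pics/scene0.png")
E
```

```text
pics
scene {'mtx': [[469.644, 0.0, 273.6123], [0.0, 469.644, 211.7716], [0.0, 0.0, 1.0]], 'extrinsics': [[0.138, 0.9904, 0.0097, -0.0595], [-0.832, 0.1106, 0.5436, 0.4508], [0.5373, -0.0831, 0.8393, -1.8123], [0.0, 0.0, 0.0, 1.0]]}
stamp_grip [([369.2, 241.4, 34.3, 21.2], 0.74)]
soap_top [([204.7, 222.6, 28.2, 32.5], 0.76), ([426.8, 191.2, 30.9, 35.7], 0.25)]
pin_tip [([209.0, 229.1, 49.4, 48.7], 0.81), ([211.4, 172.1, 39.2, 37.3], 0.56)]
tray [([341.9, 195.2, 86.1, 47.3], 0.71)]
side {'mtx': [[441.3789, 0.0, 283.5891], [0.0, 441.3789, 211.4943], [0.0, 0.0, 1.0]], 'extrinsics': [[-0.9884, -0.1503, -0.022, 0.5699], [0.0678, -0.5664, 0.8214, -0.1029], [-0.1359, 0.8103, 0.57, -1.0764], [0.0, 0.0, 0.0, 1.0]]}
stamp_grip [([214.7, 296.6, 30.4, 39.6], 0.83), ([294.9, 264.2, 39.1, 37.2], 0.62)]
soap_top [([371.2, 186.2, 31.2, 19.9], 0.92), ([297.0, 179.1, 29.7, 20.4], 0.55)]
pin_tip [([370.4, 192.8, 57.9, 32.6], 0.96), ([210.3, 215.1, 16.3, 31.8], 0.75), ([298.4, 182.4, 50.7, 31.0], 0.63)]
tray [([302.1, 300.4, 62.2, 96.5], 0.74)]
{'mtx': array([[325.1922621 ,   0.        , 271.49363921],
       [  0.        , 325.1922621 , 206.82703368],
       [  0.        ,   0.        ,   1.        ]]), 'T_tool_cam': array([[ 1.62287404e-03,  9.62218152e-01,  2.72274852e-01,
         6.99372009e-02],
       [ 9.99998679e-01, -1.58554232e-03, -3.57118169e-04,
         6.31900863e-04],
       [ 8.80777151e-05,  2.72275072e-01, -9.62219454e-01,
        -1.27722151e-01],
       [ 0.00000000e+00,  0.00000000e+00,  0.00000000e+00,
         1.00000000e+00]])} [0.14706655 0.52995236 0.24826482] [-1.79995680e+02  2.19450327e-04  1.64490468e+02] 0.5 0.017
```

Run:
```python
import cv2, numpy as np
a=cv2.imread("pics/scene0.png");b=cv2.imread("pics/side0.png")
a=a[100:330,150:480];b=b[130:380,170:470]
a=cv2.resize(a,(560,390),interpolation=3);
cv2.imwrite("pics/c1.png",cv2.resize(cv2.imread("pics/scene0.png")[110:310,150:470],(800,500),interpolation=2))
cv2.imwrite("pics/c2.png",cv2.resize(cv2.imread("pics/side0.png")[130:380,150:480],(792,600),interpolation=2))
```

```text
(no output)
```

View pics/c1.png

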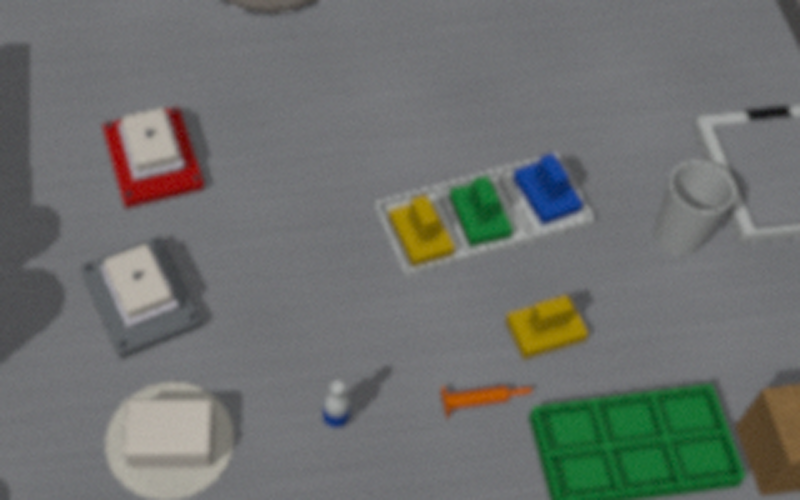

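View pics/c2.png

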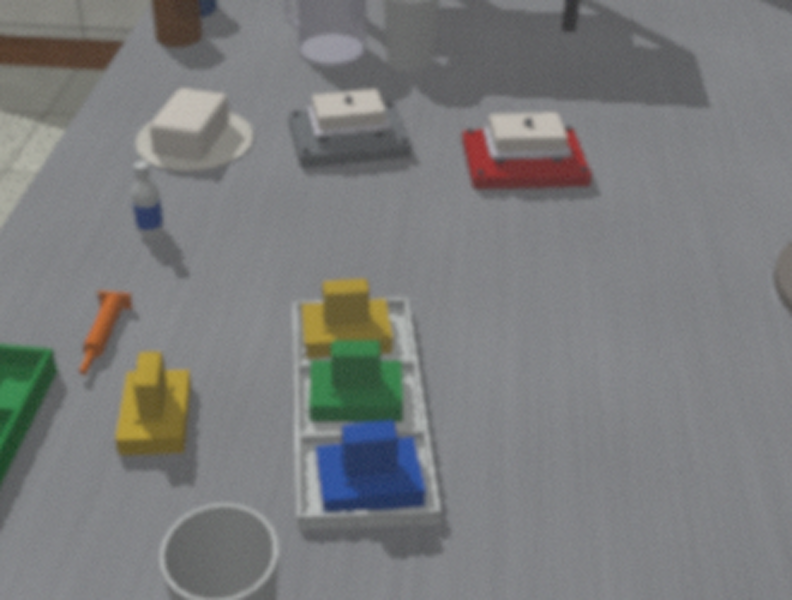

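The yellow candidates are the one in the tray (scene px ~318,201) and a loose one (~369,240). Columns grow with +y, so the tray one is farthest to the robot's right, and it also fits "in its bay". The press is the grey one (scene px ~205,222), not the red one.

```bash
cat > h.py <<'E'
from station import robot, fingers, vision, recognise, workorder
import cv2, numpy as np
from scipy.spatial.transform import Rotation as Ro
def ray(cam,uv):
    k=vision.calibration(cam); K=k["mtx"]; E=np.array(k["extrinsics"])
    d=np.array([(uv[0]-K[0,2])/K[0,0],-(uv[1]-K[1,2])/K[1,1],-1.])
    return -E[:3,:3].T@E[:3,3], E[:3,:3].T@d
def wray(uv,pos,rot):
    k=vision.calibration("wrist"); K=k["mtx"]; T=k["T_tool_cam"]
    x,y=(uv[0]-K[0,2])/K[0,0],(uv[1]-K[1,2])/K[1,1]; th=np.hypot(x,y); s=np.sin(th)/max(th,1e-9)
    R=Ro.from_euler("xyz",rot,degrees=True).as_matrix()
    return np.array(pos)+R@T[:3,3], R@T[:3,:3]@np.array([x*s,-y*s,-np.cos(th)])
def atz(r,z): o,d=r; return o+d*(z-o[2])/d[2]
E
python3 - <<'E'
from h import *
for n,a,b,z in [("grip top",(427,203),(345,288),.068),("pin",(138,274),(348,101),.066)]:
    print(n,atz(ray("scene",(150+a[0]/2.5,110+a[1]/2.5)),z).round(3),atz(ray("side",(150+b[0]/2.4,130+b[1]/2.4)),z).round(3))
S=lambda a,z:atz(ray("scene",(150+a[0]/2.5,110+a[1]/2.5)),z)
# tray near wall dir (left short end), plate x dir
for p,q,z in [((378,203),(407,268),.016),((378,203),(557,155),.016),((83,268),(122,355),.02),((122,355),(205,318),.02)]:
    d=S(q,z)-S(p,z); print(np.degrees(np.arctan2(d[1],d[0])).round(1),np.linalg.norm(d).round(3))
E
```

```text
grip top [0.526 0.137 0.068] [0.531 0.135 0.068]
pin [ 0.583 -0.231  0.066] [ 0.575 -0.221  0.066]
10.5 0.107
100.4 0.259
17.9 0.137
110.1 0.11
```

Run:
```python
from h import *
for p,ys in [((.53,.136,.2),(10,190)),((.58,-.226,.2),(19,199))]:
    for y in ys: 
        q=robot.inverse_kinematics(p,[180,0,y]); print(y,None if q is None else np.round(q,0))
robot.move_to([.53,.136,.2],[180,0,190]); fingers.gripper_to(1.0,60)
pos,rot=robot.current_tool_pos(),robot.current_eef_rot()
im=vision.grab_frame("wrist"); cv2.imwrite("pics/w1.png",im[:,:,::-1])
np.savez("w1.npz",pos=pos,rot=rot)
print(pos,rot,robot.current_time_s(),recognise("stamp_grip","wrist"))
a=cv2.imread("pics/w1.png"); cv2.imwrite("pics/w1b.png",cv2.resize(a,(800,600),interpolation=2))
```

```text
10 [-45.  22.  39.  93. -15.  70. -83.]
190 [-34.  20.  24.  92.  -8.  69.  91.]
19 [-14.  37.  57.  80. -31.  79. -28.]
199 [-12.  36.  53.  80. -28.  78. 150.]
[0.52980547 0.13694536 0.20001342] [ 1.79982950e+02  1.17653580e-03 -1.69907446e+02] 2.7583 [{'rect': [344.5, 331.2, 66.3, 51.1], 'p': 0.77}]
```

View pics/w1b.png

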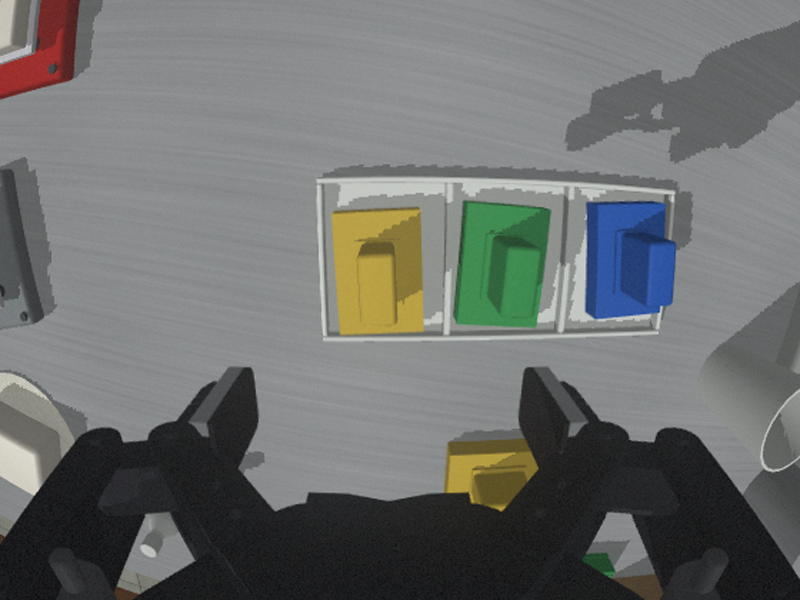

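The crop confirms that the left bay holds the yellow stamp: grip top face at about (358–396, 252–325) in the 800×600 view, plate corners (333,211), (420,208), (423,332), (341,335).

Run:
```python
from h import *
d=np.load("w1.npz")
W=lambda u,z:atz(wray((u[0]*.7,u[1]*.7),d["pos"],d["rot"]),z)
for n,c,z in [("top",[(361,252),(393,253),(396,325),(358,324)],.068),("plate",[(333,211),(420,208),(423,332),(341,335)],.024),("tray",[(317,179),(673,191),(657,337),(323,340)],.016)]:
    P=np.array([W(u,z) for u in c]); e=P-np.roll(P,-1,0)
    print(n,P.mean(0).round(4),np.linalg.norm(e,axis=1).round(3),np.degrees(np.arctan2(e[:,1],e[:,0])).round(1))
```

```text
top [0.5309 0.1319 0.068 ] [0.018 0.043 0.023 0.043] [ -81.7 -167.3   98.6    7. ]
plate [0.5316 0.1325 0.024 ] [0.057 0.086 0.057 0.086] [ -78.  -167.5  102.5   12.3]
tray [0.5095 0.2212 0.016 ] [0.264 0.118 0.266 0.115] [ -79.5 -168.8   99.8   10.4]
```

Run:
```python
from h import *
o=[180,0,192]; x,y=.5313,.1322
fingers.gripper_to(.65,60)
robot.line_to([x,y,.12],o,.2)
print(robot.line_to([x,y,.050],o,.1,f_stop=8),robot.current_tool_pos())
fingers.gripper_to(0,60); print("gap",robot.current_finger_gap())
robot.line_to([x,y,.2],o,.12)
print(robot.current_contact_force(),robot.current_time_s())
q=robot.inverse_kinematics([.65,-.2,.2],[180,0,199]);print(q)
robot.move_to([.65,-.2,.2],[180,0,199]); robot.pause(.2)
pos,rot=robot.current_tool_pos(),robot.current_eef_rot()
im=vision.grab_frame("wrist"); cv2.imwrite("pics/w2.png",cv2.resize(im[:,:,::-1],(800,600),interpolation=2))
np.savez("w2.npz",pos=pos,rot=rot); print(pos,rot,robot.current_finger_gap(),robot.current_time_s())
print(recognise("pin_tip","wrist"),recognise("soap_top","wrist"))
```

```text
False [0.5320964  0.13231708 0.05073521]
gap 0.25510716310825604
[ 0.47629547  0.27079898 -0.59966636] 6.4167
[-9.42181763e-02  3.68776465e+01  2.83544298e+01  6.81969952e+01
 -1.68867314e+01  7.88586354e+01  1.35612350e+02]
[ 0.65057123 -0.19771292  0.20022978] [ 1.79948244e+02  4.90730720e-02 -1.60822144e+02] 0.24929704583003529 7.9917
[{'rect': [258.5, 103.7, 121.4, 142.0], 'p': 0.68}] [{'rect': [260.1, 104.2, 79.5, 107.7], 'p': 0.55}]
```

View pics/w2.png

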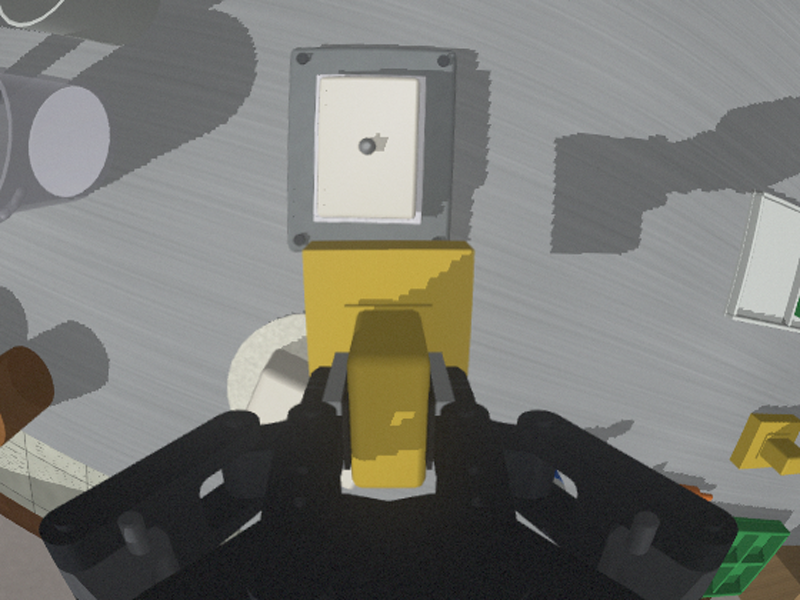

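Pin tip at about (366,145). Soap top corners are near (318,77), (416,79), (415,219), (317,220). The held plate's front top edge runs (302,249)–(473,243).

Run:
```python
from h import *
d=np.load("w2.npz"); pos,rot=d["pos"],d["rot"]
W=lambda u,z:atz(wray((u[0]*.7,u[1]*.7),pos,rot),z)
print("pin",W((366,145),.066),"foot",W((367,147),.056))
for n,c,z in [("soap",[(318,77),(416,79),(415,219),(317,220)],.056),("base",[(291,49),(456,51),(451,242),(291,250)],.02)]:
    P=np.array([W(u,z) for u in c]); e=P-np.roll(P,-1,0)
    print(n,P.mean(0).round(4),np.linalg.norm(e,axis=1).round(3),np.degrees(np.arctan2(e[:,1],e[:,0])).round(1))
R=Ro.from_euler("xyz",rot,degrees=True).as_matrix()
zt=pos[2]-.050+.004+.020  # plate top: tcp was .0507 with underside .004
for z in (zt,):
    P=np.array([W(u,z) for u in [(302,249),(473,243)]]); print("edge tool",((P-pos)@R).round(4))
P=np.array([W(u,zt+.044) for u in [(362,311),(417,311)]]); print("grip top edge tool",((P-pos)@R).round(4))
for c,(u,v),s,o in [("scene",(138,274),2.5,(150,110)),("side",(348,101),2.4,(150,130))]:
    print(c,atz(ray(c,(o[0]+u/s,o[1]+v/s)),.066))
```

```text
pin [ 0.57676328 -0.23502763  0.066     ] foot [ 0.57738774 -0.23467728  0.056     ]
soap [ 0.578 -0.235  0.056] [0.057 0.083 0.058 0.085] [ -72.8 -160.9  109.6   18.3]
base [ 0.5746 -0.2342  0.02  ] [0.109 0.13  0.109 0.137] [ -72.1 -161.7  112.    18.5]
edge tool [[ 0.0423 -0.0281  0.0259]
 [ 0.0444  0.0298  0.026 ]]
grip top edge tool [[ 0.0344 -0.0054 -0.018 ]
 [ 0.0344  0.0082 -0.018 ]]
scene [ 0.58268167 -0.23134682  0.066     ]
side [ 0.57483548 -0.22143746  0.066     ]
```

Run:
```python
from h import *
o=[180,0,199]; R=Ro.from_euler("xyz",o,degrees=True).as_matrix()
p=np.array([.577,-.2349,0])-R@np.array([.0013,.0008,0]); x,y=p[:2]; print(x,y)
robot.line_to([x,y,.16],o,.12); robot.line_to([x,y,.120],o,.08); robot.pause(.2)
print(robot.current_tool_pos(),robot.current_contact_force())
hit=robot.line_to([x,y,.106],o,.02,f_stop=4); robot.pause(.1)
print(hit,robot.current_tool_pos(),robot.current_eef_rot(),robot.current_contact_force(),robot.current_finger_gap(),robot.current_time_s())
im=vision.grab_frame("side"); cv2.imwrite("pics/s3.png",cv2.resize(im[150:250,320:430,::-1],(660,600),interpolation=2))
```

```text
0.5784896286718448 -0.23523317625968515
[ 0.57895984 -0.23552502  0.1207295 ] [ 0.00194932  1.26887464 -0.2627181 ]
False [ 0.57860209 -0.23535224  0.10618822] [-1.79984183e+02  1.45551581e-02 -1.61001921e+02] [-0.49503767  0.09554706 -0.70776531] 0.24834482958459314 10.7833
```

It went in with no contact 6.5 mm below the tip height, so it is on the pin. Next I press down.

Run:
```python
from h import *
o=[180,0,199]; x,y=.57849,-.23523
def st(n): print(n,np.round(robot.current_tool_pos(),4),np.round(robot.current_eef_rot(),2),np.round(robot.current_contact_force(),2),round(robot.current_finger_gap(),4),robot.current_time_s())
fingers.gripper_to(0,80)
for z in (.1045,.1025,.1005,.0985,.0965,.0950,.094):
    h=robot.line_to([x,y,z],o,.02,f_stop=20); robot.pause(.15); st((z,h))
    if h or robot.current_contact_force()[2]>17: break
pos,rot=robot.current_tool_pos(),robot.current_eef_rot(); np.savez("w3.npz",pos=pos,rot=rot)
im=vision.grab_frame("side"); a=cv2.resize(im[150:250,320:430,::-1],(440,400),interpolation=2)
im=vision.grab_frame("wrist"); b=cv2.resize(im[180:400,150:400,::-1],(360,400),interpolation=2)
cv2.imwrite("pics/s4.png",np.hstack([a,b]))
```

```text
(0.1045, False) [ 0.5785 -0.2352  0.1045] [-180.    0. -161.] [ 0.13  0.05 -1.83] 0.2463 11.45
(0.1025, False) [ 0.5789 -0.2355  0.103 ] [-1.7995e+02  5.0000e-02 -1.6101e+02] [-0.22 -0.44  3.08] 0.2452 11.85
(0.1005, False) [ 0.5789 -0.2355  0.1014] [-1.7996e+02  6.0000e-02 -1.6100e+02] [-1.51 -0.65  6.11] 0.2461 12.25
(0.0985, False) [ 0.5789 -0.2355  0.0997] [-1.7996e+02  7.0000e-02 -1.6101e+02] [-1.13  0.11  6.79] 0.2472 12.65
(0.0965, False) [ 0.5789 -0.2355  0.0982] [-1.7996e+02  8.0000e-02 -1.6100e+02] [-1.45  1.21  7.92] 0.2497 13.05
(0.095, False) [ 0.5789 -0.2355  0.0969] [-1.7996e+02  8.0000e-02 -1.6100e+02] [-1.61  1.41  9.36] 0.2446 13.45
(0.094, False) [ 0.579  -0.2355  0.0961] [-1.7996e+02  9.0000e-02 -1.6100e+02] [-2.86  1.01 10.22] 0.2457 13.85
```

View pics/s4.png

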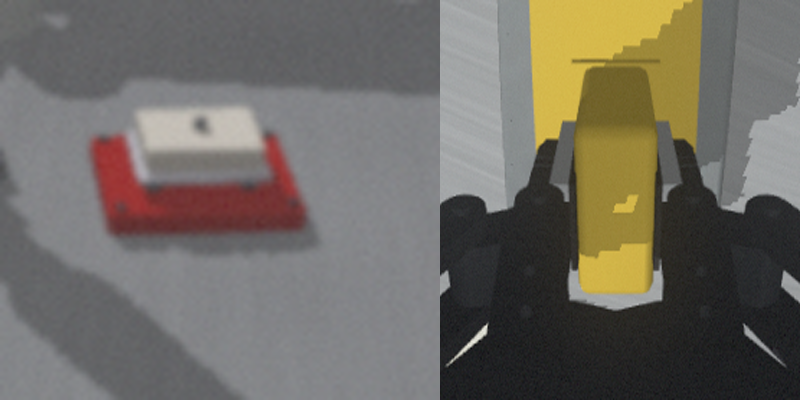

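The wrist crop shows the block squarely aligned on the base. The side crop caught the red press, so it says nothing. The spring curve matches (start ~5 N, about 1 N/mm), so I push on to the hard stop.

Run:
```python
from h import *
o=[180,0,199]; x,y=.57849,-.23523
def st(n): print(n,np.round(robot.current_tool_pos(),4),np.round(robot.current_eef_rot(),2),np.round(robot.current_contact_force(),2),round(robot.current_finger_gap(),4),robot.current_time_s())
for z in (.093,.0915,.090,.0885,.087,.0855):
    h=robot.line_to([x,y,z],o,.02,f_stop=20); robot.pause(.2); st((z,h))
    if h or robot.current_contact_force()[2]>22: break
robot.pause(.5); st("end")
a=vision.grab_frame("side")[120:230,240:360,::-1]
b=vision.grab_frame("wrist")[:,:,::-1]
cv2.imwrite("pics/s5.png",np.hstack([cv2.resize(a,(360,330),interpolation=2),cv2.resize(b,(440,330))]))
```

```text
(0.093, False) [ 0.579  -0.2355  0.0959] [-1.7996e+02  1.1000e-01 -1.6100e+02] [-2.9   2.23 14.48] 0.248 14.4
(0.0915, False) [ 0.579  -0.2356  0.0958] [-1.7997e+02  1.4000e-01 -1.6100e+02] [-5.08  2.69 21.05] 0.243 14.85
(0.09, False) [ 0.579  -0.2356  0.0958] [-179.98    0.18 -160.99] [-7.87  3.57 26.12] 0.2472 15.3
end [ 0.5791 -0.2356  0.0958] [-179.98    0.18 -160.99] [-7.82  3.69 26.72] 0.2467 15.8
```

View pics/s5.png

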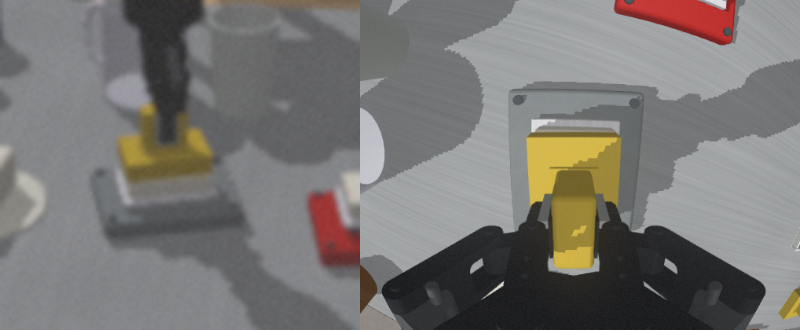

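Travel from contact (~0.103) to the hard stop (0.0958) is about 7 mm, with 26 N held. The block is flat and square in both views.

```bash
python3 -c "
from h import *
print(robot.current_contact_force(),robot.current_finger_gap(),workorder.close_job())"
```

```text
the job is handed in; nothing more can be done
[-7.22353072  4.16629547 26.41162026] 0.24307336874141308 None
```

I took the yellow stamp out of the tray's right-hand bay, fitted it over the pin on the grey press and pressed it to the bottom. I handed the job in at about 16 s, still holding it down with an 80 N grip setting.

**Last checks:**
- **Pin:** the block passed the pin tip with no contact force, so the hole found the pin at the first try.
- **Press travel:** the soap resisted from a tool height of about 0.103 m, and the hard stop came at 0.0958 m, close to the full 7 mm. About 26 N was held at the end.
- **Alignment:** tool tilt stayed under 0.2°. The block looks flat and square on the bar in the side and wrist pictures.

**What disagreed or was not checked:**
- The first overview put the pin up to about 14 mm away from the close-up wrist measurement. I used the wrist one.
- The first side crop during pressing caught the red press by mistake, so I took another.
- At the end there is a side load of about 8 N, probably from slight arm bending against the pin.
- I did not measure finger contact force directly. The jaw opening stayed at its held value throughout.
- I took no final picture of the other stamps and bystanders. No contact with them showed up in the force readings.

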